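Clamp a dental cast in the bench fixture

TASK

With the fingertips, push the plaster dental cast along its guide rails until it sits fully home against the blue end stop, then push the red clamp handle over past its dead point until it snaps down into lock, so that the rubber tip holds the cast. Only push: do not pick up the cast, and leave the other things on the bench where they are.

Things in the scene. Friction and masses are not known exactly. Their poses are not given: they have to be found in the camera images.
- fixture: Fixed aluminium base plate, 110 (x) by 290 mm (y -220 to +70), 10 mm thick, on the bench. Origin: on the bench under the clamp's hinge; z up. Two dark rails (inner faces x -34.5 and +34.5 mm, y -205 to -55, tops 20 mm above the bench) guide the cast along +y to a blue end stop (face at y -50, top 30 mm above the bench). A steel toggle clamp stands behind the stop
- stop_face (a point): Point on the middle of the blue end stop's face that the cast must touch, 21 mm above the bench (frame as the fixture: +y is the direction in which the cast is pushed)
- bar_hinge (a point): Hinge of the steel clamp bar, above the fixture's origin, 60 mm above the bench (frame as the fixture). The bar points to the fixture's -y, 78 mm long; it is raised at most 0.9 rad while the handle is up (its end then at about y -60, up to 130 mm above the bench) and comes down level as the handle goes down. It hinges between two steel cheeks 80 mm high, y -22 to +38
- cast: Loose cream plaster cast, 64 (x) by 80 (y) by 22 mm high, pink and white tooth arch up to 33 mm high on its outer (-y) part; 0.15 to 0.31 kg. Origin: centre of its underside, on the 10 mm base plate. Push its outer end face, 40 mm from the origin on the -y side. It starts 30 to 50 mm short of the stop; when home its origin is 40 mm in -y from the stop's face
- handle (a joint): Angle of the red handle, rad: 0 fully up (open, 1.3 rad above horizontal), 1.2 fully down (locked, 0.1 above horizontal): elevation = 1.3 - value. Starts at 0 to 0.22, held by friction. Pushing it down takes about 8 N at the grip up to the dead point at 0.9; from about 0.97 it snaps to 1.2 by itself and stays locked; short of 0.85 it springs back towards open
- handle_pivot (a point): Point on the handle's hinge axis, 70 mm above the bench and 15 mm in +y from the fixture's origin (frame as the fixture; the axis is the fixture's x; the handle swings down towards the fixture's +y)
- handle_grip (a point): Point on the centre line of the handle, 100 mm from the hinge axis, on the red round grip, which is 20 mm in diameter and runs from 50 to 135 mm from the axis
- clamp_tip: Black rubber pressing tip, 18 mm in diameter and 17 mm long, at the end of the clamp bar, sprung; origin at the middle of its lower face. When the handle is locked and the cast is home it stands on the cast's flat heel 20 mm from the stop and presses with about 4 N
- dropper: Bystander: small black dropper bottle, 32 mm in diameter, 75 mm high; origin at the centre of its underside
- tin: Bystander: cream jar of polishing paste with a white cap, 64 mm in diameter, 32 mm high; origin at the centre of its underside
- can: Bystander: green can, 52 mm in diameter, 110 mm high; origin at the centre of its underside
- denture: Bystander: small pink denture, a horseshoe about 58 x 40 mm and 13 mm high; origin at the middle of its underside
There are look-alikes about, which are no part of the job. Leave any purple look-alike of the cast alone.

How it is judged (in metres and radians):
On the way, in this order (a step that is already met when the one before it is completed fails the run):
1. the cast is home against the end stop (within 2.5 mm) while the clamp is still open (y of cast in the frame of fixture above -0.0925 m and value of joint handle below 0.8 rad), for 0.2 s.
2. the handle is snapped down into lock and the rubber tip presses on the cast (value of joint handle above 1.12 rad and contact force between clamp_tip and cast above 1 N), for 0.2 s.
At the end, for the whole second after the job is handed in: The cast lies flat within 2.5 mm of the end stop, the handle is down in lock (joint above 1.12 rad) and at rest, and the rubber tip presses on the cast with more than 1 N (all of step 2 and velocity of joint handle below 0.05 rad/s and y of cast in the frame of fixture above -0.0925 m and linear speed of cast below 0.02 m/s and angle between cast's own z axis and vertical below 0.05 rad); the robot touches nothing.
It fails at once if the cast is lifted (more than 8 mm) or tipped (height (world z) of cast above 0.018 m or angle between cast's own z axis and vertical above 0.2 rad).
It fails at once if a bystander is moved by more than 20 mm or knocked over (distance of any of dropper, tin, can, denture from where it was at the start of the episode above 0.02 m or angle between any of dropper, can's own z axis and vertical above 0.5 rad).
It also fails if it takes over 45 s, if anything falls off the work surface, if the arm or the gripper's body presses on something with over 40 N, if the wrist force passes 120 N, or if a joint passes its speed limit or range.

ROBOT

A 6-joint arm with a two-finger parallel gripper is mounted at the origin on the work surface. World frame = base frame: x ahead of the robot, y to its left, z up, the work surface at z = 0. Lengths are in mm, angles in degrees, forces in N, time in s.
With the tool pointing down it reaches from about 300 to 850 mm from the base axis. Payload 4.2 kg.
Tool frame: the origin (TCP) lies midway between the tips of the shut fingers; the grasp point (between the pads) lies 19 mm behind it (env.grip_depth is the distance from the TCP to the grasp point, in mm); z points along the fingers, y is the line along which they close (so a half turn about z gives the same grasp; the last joint's range is limited). The gripper opens to 91 mm and grips with 3 to 60 N. Pads are 32 mm wide; open, the fingers measure 118 mm over their backs; the gripper's body (76 mm by 178 mm) begins 60 mm behind the grasp point.
Start: joints at [-74.141, 18.312, 89.639, -0, 72.044, -1.146], TCP at [168.168, -549.875, 213.976] pointing down, gripper open.
Joint ranges: [-177.97, 177.97], [-48.28, 115.42], [12.27, 149.76], [-77.06, 257.06], [2.81, 150.46], [-146.56, 146.56]. Speed limits (degrees/s): [147.25, 147.25, 180, 180, 180, 180].

INTERFACE

Orientations are given as [roll, pitch, yaw] about the fixed x, y, z axes, in that order (R = Rz(yaw) Ry(pitch) Rx(roll)).
In Python, from workcell import env, eyes gives the robot as it stands.
- The arm moves only by the tool send_rows, never from a script. Its argument "motion" is a list of rows, each a list of 7 numbers: the shift along the world's x, y, z normalised to -1 to 1, where 1 is 0.5 m, then the turn, a rotation vector about the world's x, y, z normalised to -1 to 1, where 1 is 60 degrees, then the opening, from -1 (shut) to 1 (fully open). A call has 1 to 20 rows; each row is the pose to reach, as a shift and turn from the pose commanded when the call began; what a row does not reach only later rows make up. A row lasts 1/8 s, in which the tool goes at most 62.5 mm and 10.7 degrees, less where a joint would pass 70% of its speed; a pose out of reach is approached as far as the arm can. A call with a number of a shift or a turn outside -1 to 1 is refused whole. A call with a gripper value outside its range is refused whole. The fingers move at their own pace and stop on an object; "squeeze" is the grip in N (left out, the last holds). Time passes only in rows, so rows that repeat a pose let the fingers close. It gives the time, the measured TCP pose, the force, the opening and the grip force at its end, in the units of the state.
- env.state(): the state, without advancing time (a new reading comes with each control period).
- eyes.grab_frame(name): name is "scene" or "top" or "wrist"; returns a dict with "pixels" (420x560x3 uint8, red, green, blue), "depth" (420x560 float32, mm along the optical axis (not along the pixel's ray), 0 where there is no reading), "fx", "fy", "cx", "cy" (pixels), "R" (3x3) and "t" (3): a world point X has camera coordinates R X + t; the wrist camera has in their place "T_tool_cam" (4x4, takes a point from camera to tool coordinates, whose origin is the TCP and whose axes are the flange's). Camera axes: x right, y down, z forward; pixel columns grow to the right and rows downward; lengths in mm; the calibration is good to about 2 mm. A picture is of the moment at which its call begins: read the wrist's pose just before it.
- env.job_done(): hands the job in; it is judged then, once.
The state is a dict: "time_s": time; "qpos": joint angles; "qvel": joint speeds; "effort": joint torques, N m; "ee_pos": TCP position; "ee_rot": TCP orientation; "force": force on the tool from outside, world axes, zero at the start; "torque": the same for the moment, N m; "gripper_width": finger opening in mm; "gripper_force": force on a finger pad.
Only numpy, scipy, OpenCV 4.12 (cv2) and the standard library are available. Lean on these libraries where they do the work, as an engineer would, in place of code of your own. Each camera call takes 0.05 s, during which the arm holds its last target. There are 200 camera calls.

## Working session

There is one attempt and no reset: what is moved stays moved. The work goes in short steps, Python scripts to look and compute and a tool call to move; the robot and the scene stay as the last step left them, time stands still between calls to the robot, and variables do not carry over. Pictures are saved under pics/ and viewed, at most 10 in all, crops included, and the job is handed in when it is done.

Besides the shell and the picture viewer there is one more tool, called in YAML: its name, and indented under it one key for each argument. send_rows: Moves the arm, as the interface text tells. Its arguments: {"type":"object","properties":{"motion":{"type":"array"},"squeeze":{"type":"number"}},"required":["motion"]}

```bash
mkdir -p pics; python3 - <<'E'
from workcell import env, eyes
import cv2,numpy as np,pickle
d={}
for n in("scene","top"):
    f=eyes.grab_frame(n); d[n]=f; cv2.imwrite(f"pics/{n}0.png",f["pixels"][:,:,::-1])
pickle.dump(d,open("f0.pkl","wb"))
print(env.state())
E
```

```text
{'time_s': 0.1, 'qpos': array([-7.41426312e+01,  1.83474710e+01,  8.96999024e+01,  4.70063070e-05,
        7.20436827e+01, -1.14705171e+00]), 'qvel': array([-0.02571735,  0.06791   , -0.28779936,  0.08005824, -0.05621793,
       -0.01733164]), 'effort': array([ 1.29666962e-03, -4.13333344e+01, -2.32508612e+01,  7.29578873e-02,
        4.22268198e-02, -4.16393925e-05]), 'ee_pos': array([ 168.02180332, -549.42724035,  213.20614199]), 'ee_rot': array([-1.79908963e+02, -1.86748840e-03,  1.70044045e+01]), 'force': array([-0.37705818, -0.09675253, -0.0881123 ]), 'torque': array([0.01833338, 0.03103791, 0.00395698]), 'gripper_force': 0.0, 'gripper_width': 91.08505637815666}
```

View pics/top0.png

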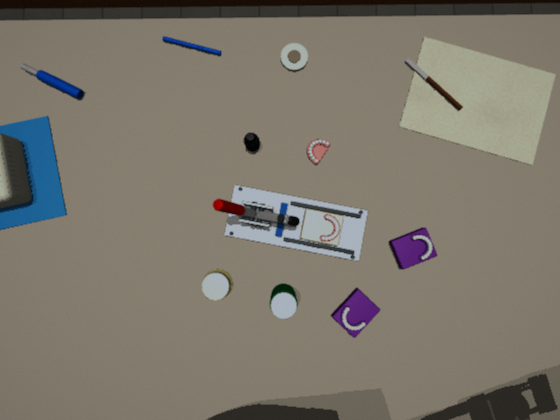

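View pics/scene0.png

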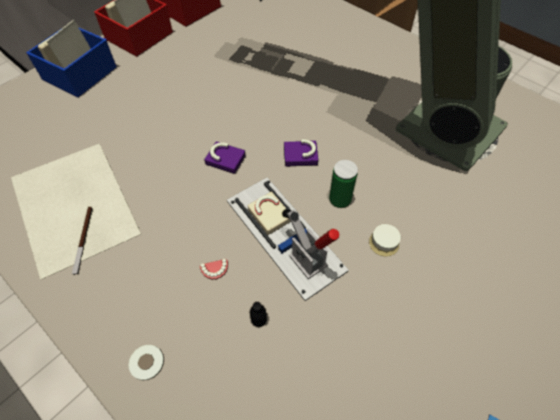

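The top view shows the plate with corners near (236,187), (367,209), (359,259) and (226,235). The blue stop is at (282,220) and the red handle at (228,207), so fixture +y points to image left. Candidates for the cast are the cream one between the rails at (322,228), and purple ones at (413,248) and (356,312). Only the cream one in the rails fits the description.

```bash
cat > h.py <<'E'
import numpy as np,cv2
def ray(f,uv,z):
    uv=np.atleast_2d(uv).astype(float)
    d=np.c_[(uv[:,0]-f["cx"])/f["fx"],(uv[:,1]-f["cy"])/f["fy"],np.ones(len(uv))]@f["R"]
    c=-f["R"].T@f["t"]
    return c+d*((z-c[2])/d[:,2])[:,None]
E
python3 - <<'E'
import pickle;from h import *
F=pickle.load(open("f0.pkl","rb"));f=F["top"];p=f["pixels"];hsv=cv2.cvtColor(p,cv2.COLOR_RGB2HSV)
roi=np.zeros(p.shape[:2],bool);roi[175:270,205:380]=1
# plate: grey and bright
H,S,V=[hsv[:,:,i].astype(int) for i in range(3)]
m=(roi&(S<45)&(V>110)).astype(np.uint8)
m=cv2.morphologyEx(m,cv2.MORPH_OPEN,np.ones((3,3)))
cs,_=cv2.findContours(m,0,2);pts=np.vstack([c for c in cs if cv2.contourArea(c)>60])
hull=cv2.convexHull(pts)
W=ray(f,hull[:,0],10)
r=cv2.minAreaRect(W[:,:2].astype(np.float32));print("plate",r,cv2.boxPoints(r))
def obj(mask,z,n):
    k=(roi&mask).astype(np.uint8);nn,l,s,c=cv2.connectedComponentsWithStats(k)
    i=1+np.argmax(s[1:,4]);print(n,s[i],c[i],ray(f,c[i],z)[0])
    return l==i
obj((H>100)&(H<130)&(S>130)&(V>60),30,"blue")
c=obj((H>8)&(H<35)&(S>25)&(V>140)&(np.arange(560)[None]>295),32,"cast")
q=cv2.convexHull(np.argwhere(c)[:,::-1].astype(np.int32));rr=cv2.minAreaRect(ray(f,q[:,0],32)[:,:2].astype(np.float32));print(rr)
obj(((H<6)|(H>174))&(S>180)&(V>60)&(np.arange(560)[None]<260),150,"red")
print("cam",-f["R"].T@f["t"],f["fx"])
im=cv2.resize(p[170:275,200:385],None,fx=4,fy=4,interpolation=2)[:,:,::-1].copy()
cv2.drawContours(im,[((hull-[200,170])*4).astype(np.int32)],-1,(0,255,0),1)
cv2.imwrite("pics/c1.png",im)
for n,uv,z in(("dropper",(252,142),40),("tin",(216,286),32),("can",(284,302),110),("denture",(318,152),10)):print(n,ray(f,uv,z)[0])
E
```

```text
plate ((519.2298583984375, -88.00184631347656), (371.1889953613281, 199.1615447998047), 89.17958068847656) [[ 417.00186  -272.15146 ]
 [ 616.14294  -275.00317 ]
 [ 621.4579     96.147766]
 [ 422.31677    98.99948 ]]
blue [276 224   7  13  67] [279.02985075 230.23880597] [501.66074978 -59.96498203  30.        ]
cast [338 223   3  12  18] [339.11111111 228.77777778] [ 502.8053899  -183.70452224   32.        ]
((503.38934326171875, -183.48924255371094), (4.121290683746338, 22.61444854736328), 88.6326904296875)
red [213 199  32  15 276] [228.02898551 206.41304348] [544.90784798  28.19876866 150.        ]
cam [503.02262703 -64.20557068 818.0920646 ] 381.45739968486896
dropper [684.2261668   -6.87749045  40.        ]
tin [390.19682719  70.07307295  32.        ]
can [370.40999052 -67.60885171 110.        ]
denture [ 667.58345121 -145.70724269   10.        ]
```

View pics/c1.png

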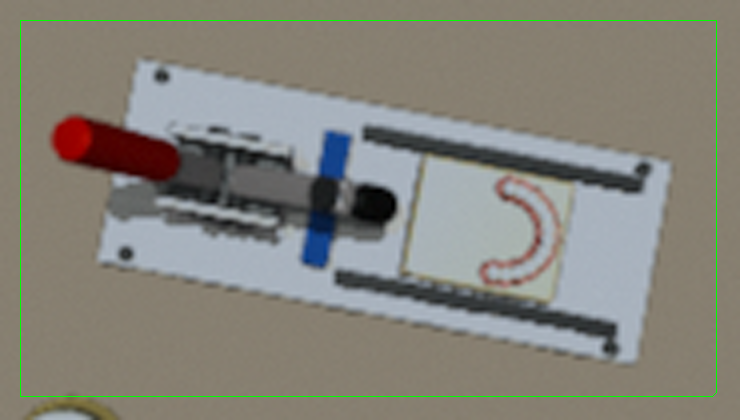

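The crop confirms the choice: the cream cast lies between the dark rails, heel towards the blue stop, tooth arch on the outer side. The colour mask leaked, so I use corners read from this crop (plate: (137,59), (671,160), (635,364), (98,263); cast top: (425,153), (575,182), (552,303), (403,274)).

```bash
python3 - <<'E'
import pickle;from h import *
F=pickle.load(open("f0.pkl","rb"));f=F["top"]
g=cv2.cvtColor(f["pixels"],cv2.COLOR_RGB2GRAY)
def P(c,z):
    uv=np.array(c,float)/4+[200,170]-0.375
    return ray(f,uv,z)[:,:2]
A=P([(137,59),(671,160),(635,364),(98,263)],10)
L=np.array([(55,70),(55,-220),(-55,-220),(-55,70)],float)
print("sides",[np.linalg.norm(A[i]-A[i-1]) for i in range(4)])
la=L-L.mean(0);aa=A-A.mean(0);th=np.arctan2((la[:,0]*aa[:,1]-la[:,1]*aa[:,0]).sum(),(la*aa).sum())
R=np.array([[np.cos(th),-np.sin(th)],[np.sin(th),np.cos(th)]]);o=A.mean(0)-R@L.mean(0)
print("fixture",o,np.degrees(th),"res",(A-o)@R-L)
np.savez("fix.npz",R=R,o=o,th=th)
loc=lambda w:(w-o)@R
print("cast corners loc",loc(P([(425,153),(575,182),(552,303),(403,274)],32)))
print("stop loc", loc(P([(351,134),(329,268)],30)))
for e in(1.3,1.2,1.1):
    print(e,[ (o+R@np.array([0,15+r*np.cos(e)])).round(1).tolist()+[70+r*np.sin(e)] for r in(100,135)])
print("red end seen", loc(P([(73,138)],70+135*np.sin(1.2))))
# depth cloud of red in both views
for n in F:
    q=F[n];h=cv2.cvtColor(q["pixels"],cv2.COLOR_RGB2HSV);m=((h[...,0]<6)|(h[...,0]>174))&(h[...,1]>180)&(h[...,2]>60)&(q["depth"]>0)
    v,u=np.nonzero(m);D=q["depth"][v,u];X=(np.c_[(u-q["cx"])/q["fx"]*D,(v-q["cy"])/q["fy"]*D,D]-q["t"])@q["R"]
    l=loc(X[:,:2]);k=(abs(l)<np.array([40,110])).all(1)&(X[:,2]>40);l=np.c_[l,X[:,2]][k]
    print(n,k.sum(),l.min(0),l.max(0),np.median(l,0)); 
    if k.sum()>5:
        e=np.arctan2(l[:,2]-70,l[:,1]-15);print("elev",np.median(e))
for y in(-205,-170,-110):print(y,o+R@np.array([0,y]))
E
```

```text
sides [np.float64(110.03935470194985), np.float64(288.77982215441745), np.float64(109.50717190852048), np.float64(288.03047055109647)]
fixture [532.661158   -22.28983639] -11.51571787235659 res [[ 0.06244429 -0.49525876]
 [-0.29005893  0.72513423]
 [ 0.20286479  0.86985452]
 [ 0.02474985 -1.09973   ]]
cast corners loc [[  32.68702786  -89.03684331]
 [  32.28342751 -167.81895761]
 [ -31.09259867 -167.12494309]
 [ -30.63579338  -89.22093384]]
stop loc [[ 35.41615079 -49.69374295]
 [-34.67575218 -51.30150545]]
1.3 [[541.0, 18.6, np.float64(166.35581854171932)], [542.9, 27.8, np.float64(200.08035503132106)]]
1.2 [[542.9, 27.9, np.float64(163.2039085967226)], [545.4, 40.3, np.float64(195.82527660557554)]]
1.1 [[544.7, 36.9, np.float64(159.12073600614355)], [547.9, 52.4, np.float64(190.31299360829377)]]
red end seen [[ 0.97562702 62.14457805]]
scene 193 [ -4.48975287  31.23996367 126.95934425] [ 12.20014047  68.34345577 200.13100499] [  9.81115068  56.21495076 187.8426169 ]
elev 1.2284337558775098
top 274 [ -8.00872088  26.0592972  112.33824845] [  9.48494839  70.13618739 201.14710002] [  1.06688772  48.12419682 179.79779822]
elev 1.2777958781170393
-205 [ 491.73562459 -223.16318135]
-170 [ 498.72291079 -188.86773221]
-110 [ 510.70111568 -130.07553368]
```

send_rows:
  motion:
    - [0.644, 0.64, -0.2, 0, 0, 1, -1]
    - [0.644, 0.64, -0.2, 0, 0, 1, -1]
    - [0.644, 0.64, -0.2, 0, 0, 1, -1]
    - [0.644, 0.64, -0.2, 0, 0, 1, -1]
    - [0.644, 0.64, -0.2, 0, 0, 1, -1]
    - [0.644, 0.64, -0.2, 0, 0, 1, -1]
    - [0.644, 0.64, -0.2, 0, 0, 1, -1]
    - [0.644, 0.64, -0.2, 0, 0, 1, -1]
    - [0.644, 0.64, -0.2, 0, 0, 1, -1]
    - [0.644, 0.64, -0.2, 0, 0, 1, -1]
    - [0.644, 0.64, -0.2, 0, 0, 1, -1]
    - [0.644, 0.64, -0.2, 0, 0, 1, -1]
    - [0.644, 0.64, -0.2, 0, 0, 1, -1]
    - [0.644, 0.64, -0.2, 0, 0, 1, -1]

```text
time_s: 1.85
ee_pos: [490.0, -230.1, 114.1]
ee_rot: [180.0, 0.0, 77.0]
force: [-0.2, 0.1, 0.0]
gripper_width: 0.3
gripper_force: 0.0
```

send_rows:
  motion:
    - [0, 0, -0.1, 0, 0, 0.025, -1]
    - [0, 0, -0.15, 0, 0, 0.025, -1]
    - [0, 0, -0.17, 0, 0, 0.025, -1]
    - [0, 0, -0.185, 0, 0, 0.025, -1]
    - [0, 0, -0.192, 0, 0, 0.025, -1]
    - [0, 0, -0.192, 0, 0, 0.025, -1]
    - [0, 0, -0.192, 0, 0, 0.025, -1]

```text
time_s: 2.72
ee_pos: [490.6, -230.1, 18.6]
ee_rot: [179.9, 0.0, 78.5]
force: [-1.0, 0.2, 0.4]
gripper_width: 0.4
gripper_force: 0.0
```

```bash
python3 - <<'E'
from workcell import env,eyes
import cv2
f=eyes.grab_frame("top");cv2.imwrite("pics/t2.png",cv2.resize(f["pixels"][150:300,190:390],None,fx=4,fy=4,interpolation=2)[:,:,::-1])
print(env.state()["ee_pos"],env.state()["force"])
E
```

```text
[ 490.51365403 -230.02355443   18.54467997] [ 0.30742429 -0.20442769 -0.58145551]
```

View pics/t2.png

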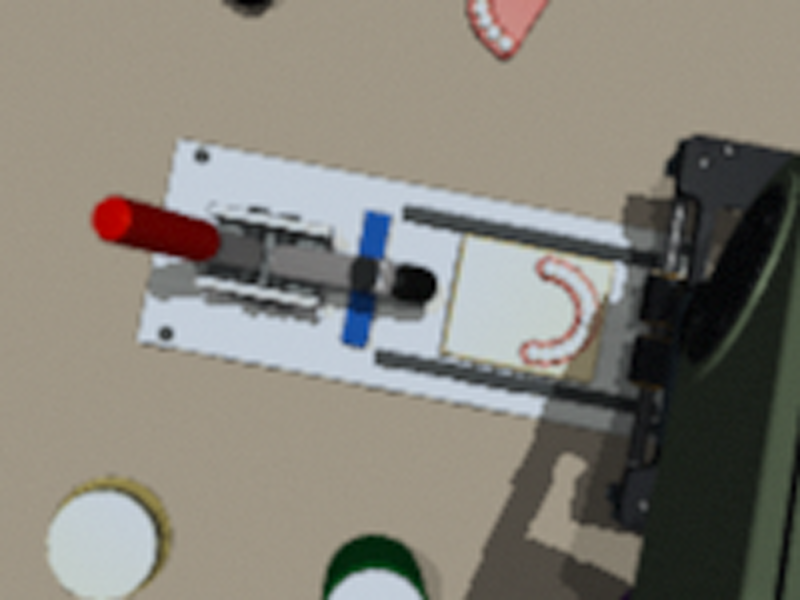

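The shut fingers sit between the rails, behind the cast's outer face (pixel (650,330)), with the clamp untouched. Now I push along fixture +y.

send_rows:
  motion:
    - [0.004, 0.02, 0, 0, 0, 0, -1]
    - [0.008, 0.039, 0, 0, 0, 0, -1]
    - [0.01, 0.049, 0, 0, 0, 0, -1]
    - [0.012, 0.059, 0, 0, 0, 0, -1]
    - [0.014, 0.069, 0, 0, 0, 0, -1]
    - [0.016, 0.078, 0, 0, 0, 0, -1]
    - [0.018, 0.088, 0, 0, 0, 0, -1]
    - [0.02, 0.098, 0, 0, 0, 0, -1]
    - [0.022, 0.108, 0, 0, 0, 0, -1]
    - [0.0236, 0.116, 0, 0, 0, 0, -1]
    - [0.0236, 0.116, 0, 0, 0, 0, -1]
    - [0.0236, 0.116, 0, 0, 0, 0, -1]

```text
time_s: 4.28
ee_pos: [501.8, -171.4, 17.8]
ee_rot: [-180.0, -0.0, 78.5]
force: [0.1, -0.4, 0.2]
gripper_width: 0.8
gripper_force: 0.0
```

send_rows:
  motion:
    - [0.0008, 0.004, 0, 0, 0, 0, -1]
    - [0.0016, 0.008, 0, 0, 0, 0, -1]
    - [0.0024, 0.012, 0, 0, 0, 0, -1]
    - [0.0032, 0.016, 0, 0, 0, 0, -1]
    - [0.0032, 0.016, 0, 0, 0, 0, -1]

```text
time_s: 4.9
ee_pos: [502.2, -168.8, 18.1]
ee_rot: [-180.0, 0.5, 78.8]
force: [-6.1, -19.7, -0.2]
gripper_width: 0.6
gripper_force: 10.7
```

```bash
python3 - <<'E'
from workcell import env,eyes
import cv2
f=eyes.grab_frame("top");cv2.imwrite("pics/t3.png",cv2.resize(f["pixels"][170:270,210:380],None,fx=4.5,fy=4.5,interpolation=2)[:,:,::-1])
print(env.state()["ee_pos"],env.state()["force"])
E
```

```text
[ 502.17542018 -168.74888541   18.06170787] [ -6.8933148  -20.56977027   0.212583  ]
```

View pics/t3.png

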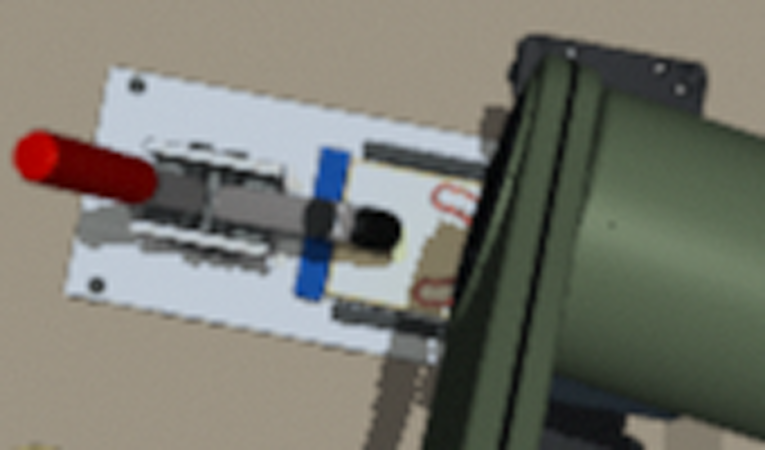

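The cast's heel now meets the blue stop (pixel (335,230)) with 20 N of push, and the clamp is still open. Next I retreat, rise and move behind the handle.

send_rows:
  motion:
    - [-0.004, -0.02, 0, 0, 0, 0, -1]
    - [-0.012, -0.059, 0, 0, 0, 0, -1]
    - [-0.012, -0.059, 0.02, 0, 0, 0, -1]
    - [-0.012, -0.059, 0.14, 0, 0, 0, -1]
    - [-0.012, -0.059, 0.26, 0, 0, 0, -1]
    - [-0.012, -0.059, 0.364, 0, 0, 0, -1]
    - [-0.012, -0.059, 0.364, 0, 0, 0, -1]
    - [0.008, 0.04, 0.364, 0, 0, 0, -1]
    - [0.028, 0.14, 0.364, 0, 0, 0, -1]
    - [0.048, 0.23, 0.364, 0, 0, 0, -1]
    - [0.0614, 0.2988, 0.364, 0, 0, 0, -1]
    - [0.0614, 0.2988, 0.364, 0, 0, 0, -1]
    - [0.0614, 0.2988, 0.364, 0, 0, 0, -1]

```text
time_s: 6.58
ee_pos: [533.6, -14.7, 199.3]
ee_rot: [-179.9, 0.0, 78.5]
force: [-0.5, 0.2, 0.0]
gripper_width: 0.5
gripper_force: 0.0
```

```bash
python3 - <<'E'
from workcell import env,eyes
import numpy as np
F=np.load("fix.npz");R,o=F["R"],F["o"]
s=env.state();p=s["ee_pos"];print(p,s["force"],(p[:2]-o)@R)
c=np.array([534.27,-14.475,199.976])
for e in np.r_[1.22,np.arange(1.15,0.15,-.1)]:
    y=15+100*np.cos(e)-10*np.sin(e)-16; z=70+100*np.sin(e)+10*np.cos(e)
    y+=3*np.sin(e); z-=3*np.cos(e)   # 3 mm press
    w=np.r_[o+R@[0,y],z];print(round(e,2),((w-c)/500).round(4).tolist())
E
```

```text
[533.63394792 -14.73584701 199.30198393] [-0.54497393  0.18866547  0.01783146] [-0.55484624  7.596132  ]
1.22 [0.0075, 0.0369, -0.0673]
1.15 [0.0101, 0.0499, -0.0717]
1.05 [0.0138, 0.068, -0.0795]
0.95 [0.0173, 0.0852, -0.0891]
0.85 [0.0206, 0.1014, -0.1005]
0.75 [0.0237, 0.1165, -0.1134]
0.65 [0.0265, 0.1301, -0.1278]
0.55 [0.029, 0.1423, -0.1435]
0.45 [0.0311, 0.1529, -0.1604]
0.35 [0.0329, 0.1618, -0.1782]
0.25 [0.0344, 0.1689, -0.1969]
```

send_rows:
  motion:
    - [0, 0, -0.065, 0, 0, 0, -1]
    - [0, 0, -0.065, 0, 0, 0, -1]
    - [0.0075, 0.0369, -0.067, 0, 0, 0, -1]
    - [0.0101, 0.0499, -0.072, 0, 0, 0, -1]
    - [0.0138, 0.068, -0.08, 0, 0, 0, -1]
    - [0.0173, 0.085, -0.089, 0, 0, 0, -1]
    - [0.0206, 0.1014, -0.1, 0, 0, 0, -1]
    - [0.0206, 0.1014, -0.1, 0, 0, 0, -1]

```text
time_s: 7.58
ee_pos: [545.5, 36.7, 150.8]
ee_rot: [179.9, -0.0, 78.6]
force: [1.1, -2.2, 1.6]
gripper_width: 0.3
gripper_force: 1.6
```

send_rows:
  motion:
    - [0.003, 0.015, -0.013, 0, 0, 0, -1]
    - [0.006, 0.029, -0.028, 0, 0, 0, -1]
    - [0.0084, 0.041, -0.0435, 0, 0, 0, -1]
    - [0.0105, 0.0515, -0.06, 0, 0, 0, -1]
    - [0.0123, 0.06, -0.078, 0, 0, 0, -1]
    - [0.0138, 0.0675, -0.097, 0, 0, 0, -1]
    - [0.0138, 0.0675, -0.1, 0, 0, 0, -1]
    - [0.0138, 0.0675, -0.1, 0, 0, 0, -1]

```text
time_s: 8.57
ee_pos: [551.2, 70.1, 99.7]
ee_rot: [-180.0, 0.0, 78.5]
force: [-0.4, 0.4, 0.0]
gripper_width: 0.3
gripper_force: 0.0
```

```bash
python3 - <<'E'
from workcell import env,eyes
import cv2
f=eyes.grab_frame("scene");cv2.imwrite("pics/s4.png",cv2.resize(f["pixels"][150:330,190:430],None,fx=3,fy=3,interpolation=2)[:,:,::-1])
E
```

```text
(no output)
```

View pics/s4.png

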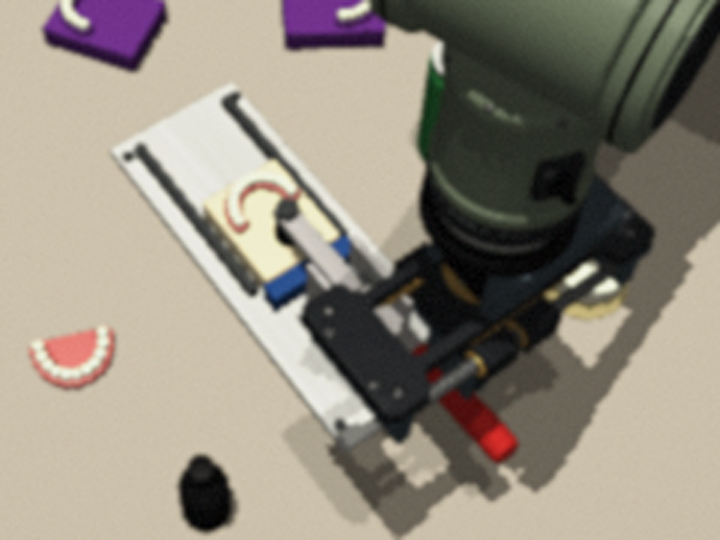

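The bar is level with its tip on the cast's heel (pixel (290,225)). The handle is down (485,430), and the force on the tool is zero. I lift away and check.

send_rows:
  motion:
    - [0, 0, 0.05, 0, 0, 0, -1]
    - [0, 0, 0.15, 0, 0, 0, -1]
    - [0, 0, 0.25, 0, 0, 0, -1]
    - [0, 0, 0.35, 0, 0, 0, -1]
    - [-0.05, -0.3, 0.4, 0, 0, 0, -1]
    - [-0.1, -0.6, 0.4, 0, 0, 0, -1]
    - [-0.1, -0.6, 0.4, 0, 0, 0, -1]
    - [-0.1, -0.6, 0.4, 0, 0, 0, -1]
    - [-0.1, -0.6, 0.4, 0, 0, 0, -1]
    - [-0.1, -0.6, 0.4, 0, 0, 0, -1]
    - [-0.1, -0.6, 0.4, 0, 0, 0, -1]
    - [-0.1, -0.6, 0.4, 0, 0, 0, -1]

```text
time_s: 10.12
ee_pos: [501.7, -228.8, 300.1]
ee_rot: [180.0, -0.0, 78.6]
force: [-0.1, -0.1, 0.4]
gripper_width: 0.6
gripper_force: 0.0
```

```bash
python3 - <<'E'
from workcell import env,eyes
import cv2
f=eyes.grab_frame("scene");cv2.imwrite("pics/s5.png",cv2.resize(f["pixels"][150:330,190:430],None,fx=3,fy=3,interpolation=2)[:,:,::-1])
E
```

```text
(no output)
```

View pics/s5.png

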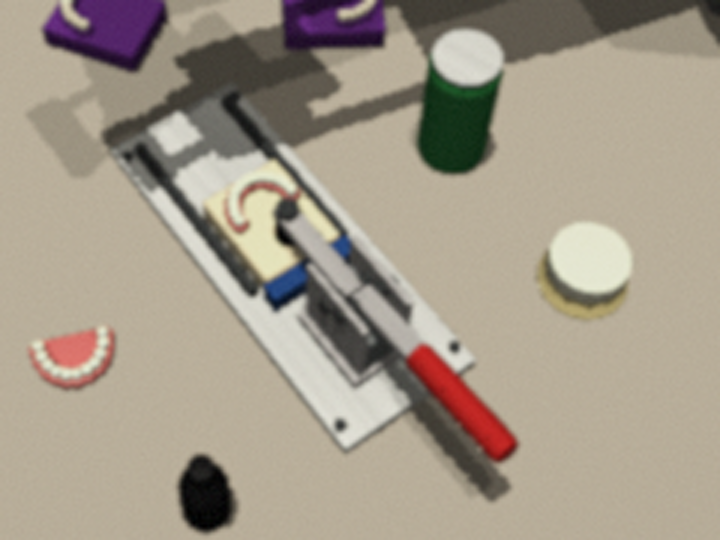

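The cast is at the stop (305,275), the handle is locked down (465,400), the tip is on the cast (287,220), and the bystanders are in place.

```bash
python3 -c "
from workcell import env
print(env.job_done())"
```

```text
the job is handed in; nothing more can be done
None
```

I pushed the cast home against the blue stop, snapped the red handle down into lock with the rubber tip on the cast, left the bystanders in place, and handed the job in at about 10 s; no verdict was returned.

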